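# Load a waisted specimen into its shuttle and the shuttle onto the scanner's sloping bed

### The job

Lay the waisted test specimen flat in the black shuttle while the shuttle stands on the bench, then lift the two together and set the loaded shuttle on the sloping bed of the scanner, between the guide rails and right down against the foot stop, and let go. Keep hold of the shuttle until it is down on the bed rather than dropping it, and leave the straight bar, the bottle and the other bench things alone.

Things in the scene. Friction and masses are not known exactly. Their poses are not given: they have to be found in the camera images.
- waisted_mid (a point): Waisted (dog-bone) test specimen: white plastic bar 130 mm long (x), 16 mm thick (z), about 70 g, lying flat on the bench. Two heads at its ends, 30 mm wide (y) and 34 mm long; between them a slimmer waist 18 mm wide (50 mm of it clear at the middle). This point is its very centre, 8 mm above its underside; x along its length. The same either way round or up.
- straight_mid (a point): A straight white plastic bar, 130 x 24 x 16 mm, without a waist: not wanted. It lies beside the waisted specimen, on either side of it. This point is its centre; x along its length.
- shuttle_mid (a point): The shuttle: a loose black plastic block 150 mm long (x), 48 mm wide (y), 26 mm tall (z), about 250 g, flat on the bench; the same either way round. This point is the block's centre, 13 mm above its underside. It can be gripped across its 48 mm width at the middle, with the specimen in it.
- recess (a point): Where the specimen's centre lies when it is in the shuttle: 21 mm above shuttle_mid, axes as the shuttle's. The shuttle's flat top has cheeks 12 mm high round each end: an end wall 7 mm thick and side walls 6 mm thick over the last 35 mm of each side; between, its top is open for 80 mm. The recess is 136 x 36 mm: the specimen has 3 mm free on every side.
- bed: The scanner's fixed aluminium bed, 180 x 100 mm, sloping at 30 degrees. The origin lies on its surface, 75 mm above the bench, where the middle of the shuttle's underside comes when home (shuttle_mid is then 13 mm out along z, its x along this x, either way round). x points up the slope, y level across, z square out of the surface. From x = 110 mm on stands the scanner's white head, 133 mm tall.
- foot_stop (a point): Middle of the foot stop's upslope face, at the bed's surface (x = -75 mm on the bed): a bar 24 mm tall across the bed, against which the shuttle's lower end comes. Friction can hold the shuttle on the slope: it may have to be slid down.
- rails (a point): Middle of the bed (bed origin). Four guide rails stand beside it, from x = -75 to -40 and 40 to 75 mm, 14 mm high with lips flared outward above (about 24 mm in all), 54 mm apart inside: the shuttle has 3 mm free on each side. The 80 mm between the lower and upper rails is free for fingers.
- bottle_mid (a point): A yellow plastic bottle 150 mm tall, 64 mm across, standing beyond the work; leave it alone. This point is its centre.

How it is judged (in metres and radians):
On the way, in this order (a step that is already met when the one before it is completed fails the run):
1. the waisted specimen lies flat in the recess of the shuttle, which stands on the bench (x of waisted_mid in the frame of shuttle_mid between -0.006 and 0.006 m and y of waisted_mid in the frame of shuttle_mid between -0.006 and 0.006 m and z of waisted_mid in the frame of shuttle_mid between 0.017 and 0.0245 m and angle between the x axis of waisted_mid and the x axis of shuttle_mid, either way round below 0.09 rad and angle between the z axis of waisted_mid and the z axis of shuttle_mid, either way round below 0.07 rad and height (world z) of shuttle_mid between 0.009 and 0.02 m), for 0.2 s.
2. the shuttle is lifted off the bench with the specimen in it (x of waisted_mid in the frame of shuttle_mid between -0.006 and 0.006 m and y of waisted_mid in the frame of shuttle_mid between -0.006 and 0.006 m and z of waisted_mid in the frame of shuttle_mid between 0.017 and 0.0245 m and angle between the x axis of waisted_mid and the x axis of shuttle_mid, either way round below 0.09 rad and angle between the z axis of waisted_mid and the z axis of shuttle_mid, either way round below 0.07 rad and height (world z) of shuttle_mid above 0.045 m), for 0.1 s.
3. the shuttle is brought down onto the bed between the rails (within 8 mm of its surface) while the fingers still hold it (z of shuttle_mid in the frame of bed between 0.005 and 0.021 m and x of shuttle_mid in the frame of bed between -0.02 and 0.04 m and y of shuttle_mid in the frame of bed between -0.012 and 0.012 m and contact force between the fingers and shuttle above 0.5 N), for 0.05 s.
At the end, for the whole second after the job is handed in: The waisted specimen lies flat in the shuttle's recess (within 6 mm of its middle, 5 degrees) and the shuttle lies flat on the bed between the rails, against the foot stop (within 4 mm along the slope, 6 mm across, 4.5 degrees), released and at rest (x of waisted_mid in the frame of shuttle_mid between -0.006 and 0.006 m and y of waisted_mid in the frame of shuttle_mid between -0.006 and 0.006 m and z of waisted_mid in the frame of shuttle_mid between 0.017 and 0.0245 m and angle between the x axis of waisted_mid and the x axis of shuttle_mid, either way round below 0.09 rad and angle between the z axis of waisted_mid and the z axis of shuttle_mid, either way round below 0.07 rad and x of shuttle_mid in the frame of bed between -0.004 and 0.004 m and y of shuttle_mid in the frame of bed between -0.006 and 0.006 m and z of shuttle_mid in the frame of bed between 0.009 and 0.017 m and angle between the x axis of shuttle_mid and the x axis of bed, either way round below 0.08 rad and angle between the z axis of shuttle_mid and the z axis of bed, either way round below 0.07 rad and linear speed of each of shuttle, waisted below 0.02 m/s); the robot touches nothing.
It fails at once if the straight bar is moved by more than 25 mm (distance of straight_mid from where it was at the start of the episode above 0.025 m).
It fails at once if the bottle is moved by more than 25 mm (distance of bottle_mid from where it was at the start of the episode above 0.025 m).
It also fails if it takes over 61 s, if anything falls off the work surface, if the arm or the gripper's body presses on something with over 40 N, if the wrist force passes 120 N, or if a joint passes its speed limit or range.

### The arm

A 6-joint arm with a two-finger parallel gripper is mounted at the origin on the work surface. World frame = base frame: x ahead of the robot, y to its left, z up, the work surface at z = 0. Lengths are in m, angles in degrees, forces in N, time in s.
With the tool pointing down it reaches from about 0.4 to 0.825 m from the base axis. Payload 7 kg.
Tool frame: the origin (TCP) lies at the very end of the fingers, on their centre line; the grasp point (between the pads) lies 19 mm behind it; z points along the fingers, y is the line along which they close (so a half turn about z gives the same grasp; the last joint's range is limited). The gripper opens to 88 mm and grips with 3 to 60 N. Pads are 19 mm wide; open, the fingers measure 130 mm over their backs; the gripper's body (78 mm by 193 mm) begins 47 mm behind the grasp point.
Start: joints at [-56.545, 20.546, 0.682, 0, -70.136, -16.507], TCP at [0.197, -0.646, 0.227] pointing down, gripper open.
Joint ranges: [-176.03, 176.03], [-82.01, 121.73], [-58.28, 71.71], [-173.87, 95.51], [-174.79, -0.11], [-173.66, 173.66]. Speed limits (degrees/s): [136.94, 136.94, 172.46, 180, 180, 180].

### API

Orientations are given as [roll, pitch, yaw] about the fixed x, y, z axes, in that order (R = Rz(yaw) Ry(pitch) Rx(roll)).
In Python, from plant import get_state, imaging, r, finder gives the robot as it stands.
- The arm moves only by the shell command python3 -m handwheel 'ROWS' [FORCE]. ROWS is JSON, a list of rows, each a list of 5 numbers: the closure, from 0 (fully open) to 1 (shut), then the shift along the world's x, y, z in cm, then the turn about the world's z in degrees. A call has 1 to 8 rows; each row is the pose to reach, as a shift and turn from the pose commanded when the call began; what a row does not reach only later rows make up. A row lasts 1/8 s, in which the tool goes at most 62.5 mm and 10.7 degrees, less where a joint would pass 70% of its speed; a pose out of reach is approached as far as the arm can. A call with a gripper value outside its range is refused whole. The fingers move at their own pace and stop on an object; FORCE is the grip in N (left out, the last holds). Time passes only in rows, so rows that repeat a pose let the fingers close. It gives the time, the measured TCP pose, the force, the opening and the grip force at its end, in the units of the state.
- get_state(): the state, without advancing time (a new reading comes with each control period).
- imaging.capture(name): name is "side" or "top"; returns (picture, depth): 420x560x3 uint8, red, green, blue; 420x560 float32, m along the optical axis (not along the pixel's ray), 0 where there is no reading.
- imaging.get_calibration(name): a dict with "fx", "fy", "cx", "cy" (pixels), "dist" ([k1, k2, p1, p2, k3] as OpenCV has them; the pictures are not rectified), "rvec" (rotation vector, rad) and "tvec" (3), from world to camera coordinates, as OpenCV has them. Camera axes: x right, y down, z forward; pixel columns grow to the right and rows downward; lengths in m; the calibration is good to about 2 mm. A picture is of the moment at which its call begins. get_calibration takes no time and is no camera call.
- r.close_job(): hands the job in; it is judged then, once.
Trained networks look in the newest picture that a camera, given by its name, has taken for a name from the list of things; names that differ only in an ending like _2 or _b are one class to them, and where a whole thing is asked for, a point or a joint stands for the part that bears it (a point fixed in the world has none). Each returns a list of dicts, best first, with "p" (0 to 1); they miss things now and then, are a little off and sometimes report something else, mostly with a low value. They report only what shows in the picture. A call takes as long as a camera call.
- finder.cut_out(camera, query): "region" (420x560 bool, what is visible of it) and "pixel" ([column, row] in pixels, amid what is visible of it).
The state is a dict: "time_s": time; "joints": joint angles; "qd": joint speeds; "joint_torque": joint torques, N m; "tcp_pos": TCP position; "eef_rot": TCP orientation; "contact_force": force on the tool from outside, world axes, zero at the start; "moment": the same for the moment, N m; "gripper_width": finger opening in m; "gripper_force": force on a finger pad.
Only numpy, scipy, OpenCV 4.12 (cv2) and the standard library are available. Lean on these libraries where they do the work, as an engineer would, in place of code of your own. Each camera call takes 0.05 s, during which the arm holds its last target. There are 200 camera calls.

## Working session

There is one attempt and no reset: what is moved stays moved. The work goes in short steps, Python scripts to look and compute and a shell command to move; the robot and the scene stay as the last step left them, time stands still between calls to the robot, and variables do not carry over. Pictures are saved under pics/ and viewed, at most 10 in all, crops included, and the job is handed in when it is done.

```bash
ls; mkdir -p pics; python3 - <<'E'
from plant import get_state, imaging, r, finder
import cv2,numpy as np
print(get_state())
for n in("top","side"):
    p,d=imaging.capture(n); cv2.imwrite(f"pics/{n}0.png",p[...,::-1]); np.save(f"pics/{n}0.npy",d); print(n,imaging.get_calibration(n))
E
```

```text
pics
{'time_s': 0.0, 'joints': array([-5.65465814e+01,  2.05946576e+01,  6.34826015e-01, -2.02924381e-02,
       -7.01362928e+01, -1.65061582e+01]), 'qd': array([0.0248812 , 0.09374371, 0.01642659, 0.00359598, 0.00487023,
       0.05370796]), 'joint_torque': array([ 5.71624514e-04, -5.82714808e+01,  2.93048948e+01,  6.99693918e+00,
        6.80900455e-03, -1.78523433e-04]), 'tcp_pos': array([ 0.19658469, -0.64523481,  0.22559377]), 'eef_rot': array([ 1.79902417e+02, -9.02355540e-03, -1.63059643e+02]), 'contact_force': array([-0.50697229,  0.06643814, -0.50431517]), 'moment': array([-0.00012504,  0.00261044, -0.003303  ]), 'gripper_force': 0.0, 'gripper_width': 0.08794455419934662}
top {'fx': 546.2550489123446, 'fy': 546.2550489123446, 'cx': 290.3275586214048, 'cy': 212.90898673203722, 'dist': array([-0.11992678,  0.        ,  0.        ,  0.        ,  0.        ]), 'rvec': array([ 2.1424918 , -2.10914066,  0.1898507 ]), 'tvec': array([-0.05971044,  0.6232232 ,  1.19352147])}
side {'fx': 455.7103255687005, 'fy': 455.7103255687005, 'cx': 278.39596660537944, 'cy': 215.0309232861117, 'dist': array([0.03822483, 0.        , 0.        , 0.        , 0.        ]), 'rvec': array([ 0.11107961, -2.87567537,  1.16846483]), 'tvec': array([0.62472405, 0.10786848, 1.10350333])}
```

View pics/top0.png

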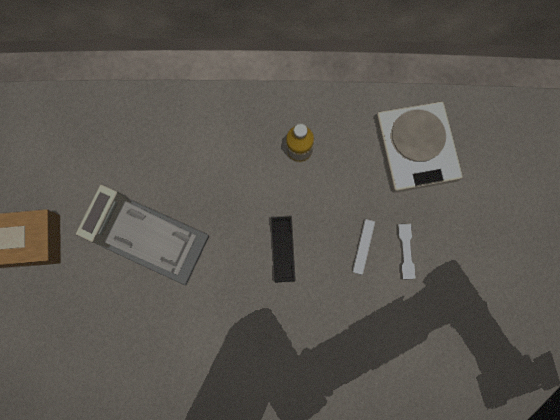

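View pics/side0.png

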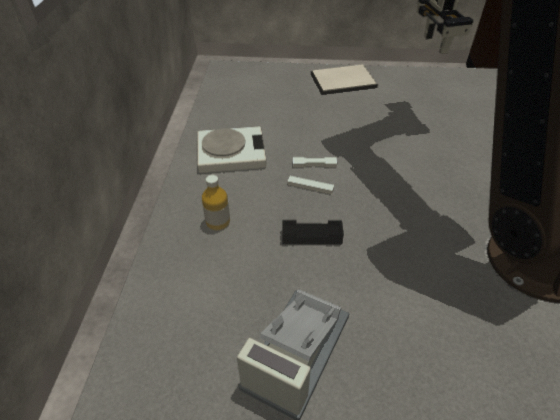

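The top view shows the bottle (300,140), scanner (145,235), shuttle (283,249), straight bar (365,247) and waisted bar (407,251). The side view agrees with this. Next I'll measure them.

```bash
cat > h.py <<'E'
from plant import get_state, imaging, r, finder
import cv2,numpy as np
def cloud(cam,depth):
    c=imaging.get_calibration(cam);K=np.array([[c['fx'],0,c['cx']],[0,c['fy'],c['cy']],[0,0,1]])
    v,u=np.mgrid[:420,:560]
    n=cv2.undistortPoints(np.stack([u,v],-1).reshape(-1,1,2).astype(float),K,c['dist']).reshape(420,560,2)
    P=np.dstack([n*depth[...,None],depth])-np.array(c['tvec']).ravel()
    W=P@cv2.Rodrigues(np.array(c['rvec']))[0]
    W[depth==0]=np.nan
    return W
def rect(P):
    (c,(w,h),a)=cv2.minAreaRect((P[:,:2]*1000).astype(np.float32))
    if w<h: w,h,a=h,w,a+90
    return np.round([*c,w,h,(a+90)%180-90],1)
def look(cam,names,save=None):
    p,d=imaging.capture(cam);W=cloud(cam,d)
    if save: cv2.imwrite(save,p[...,::-1])
    out={}
    for n in names:
        for q in finder.cut_out(cam,n)[:2]:
            m=q['region']&np.isfinite(W[...,2]);P=W[m]
            if len(P)<10: continue
            z=np.percentile(P[:,2],[5,50,95]);
            print(cam,n,'p%.2f'%q['p'],np.round(q['pixel']),'n',m.sum(),'z',np.round(z*1000,1),'rect',rect(P),'med',np.round(np.median(P[:,:2],0)*1000,1))
            out.setdefault(n,P)
    return W,out
E
python3 - <<'E'
from h import *
for c in("top","side"):
    W,o=look(c,["waisted_mid","straight_mid","shuttle_mid","bed","bottle_mid"])
    np.save(f'pics/W{c}.npy',W)
    for n in o: np.save(f'pics/{c}_{n}.npy',o[n])
E
```

```text
top waisted_mid p0.76 [406. 251.] n 670 z [ 2.7 14.8 19.7] rect [ 545.3 -325.1  132.1   35.6    4.7] med [ 540.5 -323. ]
top straight_mid p0.70 [362. 247.] n 569 z [10.7 15.4 19.5] rect [ 554.5 -222.9  128.3   24.4  -13.1] med [ 552.8 -222.3]
top shuttle_mid p0.81 [281. 249.] n 1357 z [21.6 26.7 39.6] rect [546.  -34.7 151.1  49.7   4. ] med [544.4 -33.6]
top bottle_mid p0.82 [300. 149.] n 822 z [ 23.6 101.5 151. ] rect [787.4 -68.9  63.7  57.1  77.5] med [776.9 -68.4]
side waisted_mid p0.70 [315. 161.] n 366 z [ 3.2 14.5 18.4] rect [ 545.2 -321.   127.3   36.6    2.4] med [ 546.8 -318.1]
side straight_mid p0.61 [309. 181.] n 418 z [ 0.2 12.8 16.7] rect [ 551.8 -227.5  127.5   44.3  -13.3] med [ 556.4 -217.4]
side shuttle_mid p0.86 [315. 229.] n 1446 z [-0.8 24.  36.5] rect [541.7 -50.3 159.4  90.4   4.5] med [540.4 -20.1]
side bed p0.86 [302. 324.] n 3107 z [ 41.1  76.1 119. ] rect [558.4 254.7 179.9 107.2  67. ] med [556.4 270.3]
side bottle_mid p0.77 [212. 205.] n 1096 z [ 13.4  85.4 149.2] rect [ 803.4 -144.7  225.3   61.8  -80.6] med [786.  -47.6]
```

```bash
python3 - <<'E'
from h import *
Wt=np.load('pics/Wtop.npy');Ws=np.load('pics/Wside.npy');B=np.load('pics/side_bed.npy')
c=np.median(B,0)
for nm,W in(("top",Wt),("side",Ws)):
    P=W.reshape(-1,3);P=P[np.isfinite(P[:,2])];P=P[(np.linalg.norm(P[:,:2]-c[:2],axis=1)<.2)]
    Q=P[(np.linalg.norm(P[:,:2]-c[:2],axis=1)<.08)]
    best=None;rng=np.random.default_rng(0)
    for _ in range(500):
        a=Q[rng.choice(len(Q),3,False)];n=np.cross(a[1]-a[0],a[2]-a[0]);n/=np.linalg.norm(n)+1e-12;n*=np.sign(n[2])
        if not .8<n[2]<.93: continue
        k=(abs((Q-a[0])@n)<.003).sum()
        if best is None or k>best[0]: best=(k,n,a[0])
    I=Q[abs((Q-best[2])@best[1])<.003];m=I.mean(0);n=np.linalg.svd(I-m)[2][2];n*=np.sign(n[2])
    x=np.array([-n[0],-n[1],0]);x/=np.linalg.norm(x[:2]);yaw=np.degrees(np.arctan2(x[1],x[0]))
    x=x*n[2]+np.array([0,0,np.hypot(n[0],n[1])]);y=np.cross(n,x)
    o=m.copy();o+=x*(.075-o[2])/x[2]   # on plane at z=75mm along x; lateral later
    L=np.c_[(P-o)@x,(P-o)@y,(P-o)@n]*1000
    print(nm,'tilt',np.degrees(np.arccos(n[2])),'yaw',yaw,'o',o,'n',len(I))
    s=L[abs(L[:,2])<3];print(' surface x,y pct',np.percentile(s[:,0],[1,99]),np.percentile(s[:,1],[1,99]))
    im=np.zeros((200,330,3),np.uint8)
    for a,b,h in L[np.argsort(L[:,2])]:
        i,j=int(b+100),int(a+150)
        if 0<=i<200 and 0<=j<330: im[i-1:i+2,j-1:j+2]=cv2.applyColorMap(np.uint8([[np.clip((h+20)*4,0,255)]]),2)[0,0]
    cv2.imwrite(f'pics/bed_{nm}.png',cv2.resize(im,None,fx=2,fy=2,interpolation=0))
    for lab,(a0,a1) in {'low':(-72,-43),'up':(43,72)}.items():
        for s_ in(-1,1):
            k=L[(L[:,0]>a0)&(L[:,0]<a1)&(L[:,1]*s_>15)&(L[:,1]*s_<50)&(L[:,2]>12)&(L[:,2]<30)]
            if len(k): print(lab,s_,len(k),np.round(np.percentile(k[:,1],[5,50,95]),1),np.round(np.percentile(k[:,0],[2,98]),1))
    k=L[(abs(L[:,1])<20)&(L[:,0]<-50)&(L[:,2]>18)&(L[:,2]<30)];print('stop',len(k),np.percentile(k[:,0],[2,50,98]) if len(k) else '')
    k=P[(L[:,2]>60)];print('head',len(k),k.min(0),k.max(0), np.percentile((k-o)@np.array([np.cos(np.radians(yaw)),np.sin(np.radians(yaw)),0]),[1,50,99]))
a,b=(cv2.imread(f'pics/bed_{n}.png') for n in("top","side"))
cv2.imwrite('pics/beds.png',cv2.resize(np.vstack([a,b]),(495,600)))
E
```

```text
top tilt 30.18574747376203 yaw 67.23171159865986 o [0.55804389 0.26397933 0.075     ] n 2244
 surface x,y pct [-158.54372089  126.98773023] [-125.92055509  137.16005414]
low -1 70 [-38.6 -32.8 -27.4] [-71.2 -44.1]
low 1 67 [27.8 33.2 38.6] [-70.4 -43.8]
up -1 72 [-39.5 -33.9 -28.4] [43.8 71.3]
up 1 75 [27.4 32.6 38.2] [44.1 71.2]
stop 274 [-203.72920566 -184.23299603  -73.76754204]Traceback (most recent call last):
  File "<stdin>", line 30, in <module>
    return umr_minimum(a, axis, None, out, keepdims, initial, where)
ValueError: zero-size array to reduction operation minimum which has no identity
```

```bash
python3 - <<'E'
from h import *
yw=np.radians(67.0);t=np.radians(30)
x=np.array([np.cos(yw)*np.cos(t),np.sin(yw)*np.cos(t),np.sin(t)]);y=np.array([-np.sin(yw),np.cos(yw),0]);n=np.cross(x,y);o=np.array([.558,.264,.075])
for nm in("top","side"):
    W=np.load(f'pics/W{nm}.npy').reshape(-1,3);L=(W-o)@np.c_[x,y,n]*1000
    k=L[(abs(L[:,0])<35)&(abs(L[:,1])<20)];print(nm,'surf',np.nanmedian(k[:,2]))
    for lab,(a0,a1) in {'low':(-85,-25),'up':(25,90)}.items():
        for s in(-1,1):
            k=L[(L[:,0]>a0)&(L[:,0]<a1)&(L[:,1]*s>22)&(L[:,1]*s<45)&(L[:,2]>12)&(L[:,2]<35)]
            if len(k): print(lab,s,len(k),np.round(np.percentile(k[:,1],[5,50,95]),1),np.round(np.percentile(k[:,0],[2,98]),1))
    k=L[(abs(L[:,1])<20)&(L[:,0]<-55)&(L[:,0]>-110)&(L[:,2]>15)&(L[:,2]<35)];print('stop',len(k),np.percentile(k[:,0],[2,50,98]),np.median(k[:,2]))
    k=(W-o)@np.array([np.cos(yw),np.sin(yw),0]);q=(abs(L[:,1])<50)&(W[:,2]>.12)&(k>0)&(k<.25);print('head',k[q].min(),k[q].max(),W[q,2].max())
E
```

```text
top surf 0.17547783898275954
low -1 144 [-42.6 -33.4 -25.4] [-83.2 -39.3]
low 1 136 [25.1 32.9 42.1] [-84.5 -40.2]
up -1 90 [-39.5 -33.9 -28.5] [41.8 75. ]
up 1 97 [27.6 32.9 38.5] [40.6 75.3]
stop 106 [-85.59975503 -78.23027793 -73.27140021] 22.3138890680802
head 0.025977145124388448 0.14276389343220403 0.14171946721681658
side surf -0.6540028538650238
low -1 123 [-42.7 -32.  -24.7] [-83.7 -39.3]
low 1 111 [24.3 34.4 43.7] [-83.3 -38.7]
up -1 103 [-39.1 -32.4 -27.9] [39.6 75.6]
up 1 78 [28.  34.4 38. ] [41.4 76. ]
stop 105 [-85.29709532 -76.55877956 -72.59128412] 21.671727162428716
head 0.03312287442639866 0.14294677106551096 0.13888254499349453
```

```bash
python3 -m handwheel '[[0.4,6,6,0,-10],[0.4,12,12,0,-20],[0.4,18,18,0,-20],[0.4,24,24,0,-20],[0.4,30,30,0,-20],[0.4,34.7,32.2,-8,-20],[0.4,34.7,32.2,-12,-20],[0.4,34.7,32.2,-12,-20]]' 15
```

```text
time_s: 1.7
tcp_pos: [0.5361, -0.3298, 0.1163]
eef_rot: [-180.0, 0.1, 177.0]
contact_force: [1.0, -0.6, 0.3]
gripper_width: 0.0528
gripper_force: 0.0
```

```bash
python3 -m handwheel '[[0.35,0.1,0.6,0,7],[0.35,0.1,0.6,-4,7],[0.35,0.1,0.6,-4,7],[0.35,0.1,0.6,-4,7]]'; python3 - <<'E'
from h import *
look("top",["waisted_mid"],"pics/t1.png");look("side",["waisted_mid"],"pics/s1.png")
print(get_state()['tcp_pos'],get_state()['eef_rot'])
E
```

```text
time_s: 2.2
tcp_pos: [0.536, -0.3255, 0.0779]
eef_rot: [-180.0, 0.0, -176.1]
contact_force: [0.1, -0.2, 1.7]
gripper_width: 0.0572
gripper_force: 0.0
top waisted_mid p0.55 [408. 267.] n 234 z [ 9.1 15.3 19.6] rect [ 524.7 -325.1   88.4   31.4    4.2] med [ 500.2 -328. ]
side waisted_mid p0.73 [316. 162.] n 385 z [ 2.8 14.3 18.2] rect [ 543.9 -324.2  125.    38.6    5.5] med [ 543.7 -317.8]
[ 0.5362132  -0.32547137  0.07828001] [-1.79952067e+02  1.20731459e-01 -1.76066610e+02]
```

```bash
python3 -m handwheel '[[0.35,0.9,0.1,-2,0.5],[0.35,0.9,0.1,-5,0.5],[0.35,0.9,0.1,-7,0.5],[0.35,0.9,0.1,-7.5,0.5],[0.35,0.9,0.1,-7.5,0.5],[0.9,0.9,0.1,-7.5,0.5],[0.9,0.9,0.1,-7.5,0.5],[0.9,0.9,0.1,-7.5,0.5]]' 15;  python3 -m handwheel '[[0.9,0,0,0,0],[0.9,0,0,0,0]]'
```

```text
time_s: 3.4
tcp_pos: [0.5448, -0.3241, 0.002]
eef_rot: [-180.0, 0.0, -175.6]
contact_force: [0.1, -0.2, 0.1]
gripper_width: 0.0325
gripper_force: 0.0
time_s: 3.65
tcp_pos: [0.5446, -0.3241, 0.0019]
eef_rot: [-180.0, 0.0, -175.6]
contact_force: [-0.1, -0.0, 0.7]
gripper_width: 0.0178
gripper_force: 15.0
```

```bash
python3 -m handwheel '[[0.9,0,0,4,0],[0.9,0,0,9,0],[0.9,0,5,9,0],[0.9,0,11,9,0],[0.9,0,17,9,0],[0.9,0,23,9,0],[0.9,0.1,29,9,-0.5],[0.9,0.1,29,9,-0.5]]';  python3 -m handwheel '[[0.9,0,0,0,0],[0.9,0,0,0,0]]'; python3 - <<'E'
from h import *
W,o=look("top",["waisted_mid","shuttle_mid"],"pics/t2.png");look("side",["waisted_mid","shuttle_mid"],"pics/s2.png")
print(get_state()['tcp_pos'],get_state()['eef_rot'])
E
```

```text
time_s: 4.65
tcp_pos: [0.5459, -0.0303, 0.0921]
eef_rot: [180.0, 0.1, -175.8]
contact_force: [0.4, -0.6, -0.7]
gripper_width: 0.0181
gripper_force: 15.0
time_s: 4.9
tcp_pos: [0.5454, -0.0351, 0.0917]
eef_rot: [-180.0, -0.0, -176.1]
contact_force: [-1.0, 0.0, 0.2]
gripper_width: 0.0179
gripper_force: 15.0
top waisted_mid p0.71 [283. 264.] n 253 z [ 99.5 105.3 110. ] rect [504.4 -38.   45.9  32.1   3.8] med [500.5 -36.8]
top shuttle_mid p0.79 [286. 277.] n 310 z [-1.2 29.5 42.2] rect [493.  -36.7  55.6  49.1 -86.1] med [483.3 -42.2]
top shuttle_mid p0.38 [127. 214.] n 559 z [ 88.9 112.3 129.3] rect [573.5 253.3 206.4  64.4  67.1] med [603.7 305.3]
side waisted_mid p0.64 [293. 209.] n 188 z [ 91.4 103.5 106.6] rect [550.9 -78.6 127.8 126.1   4.8] med [594.  -23.6]
side waisted_mid p0.62 [299. 326.] n 3101 z [ 41.2  76.4 119.1] rect [550.4 245.  203.5 100.1  67. ] med [556.6 270.7]
side shuttle_mid p0.80 [315. 232.] n 1373 z [ 0.1 24.1 36.8] rect [545.8 -44.8 149.9  81.6   4.2] med [542.9 -19.7]
[ 0.54551215 -0.03472678  0.09173843] [-1.79998773e+02 -7.68737907e-03 -1.76118943e+02]
```

```bash
python3 - <<'E'
import cv2,numpy as np
a=cv2.imread('pics/t2.png')[140:370,190:420];b=cv2.imread('pics/s2.png')[100:300,220:420]
cv2.imwrite('pics/c2.png',np.hstack([cv2.resize(a,(400,400)),cv2.resize(b,(400,400))]))
E
```

```text
(no output)
```

View pics/c2.png

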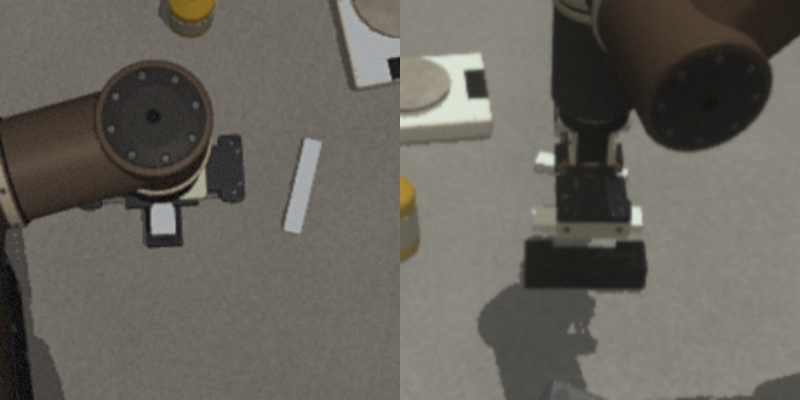

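```bash
python3 -m handwheel '[[0.9,0,0,-2.5,0],[0.9,0,0,-4,0],[0.9,0,0,-5,0],[0.9,0,0,-5.7,0],[0.9,0,0,-6.2,0],[0.9,0,0,-6.3,0],[0.9,0,0,-6.3,0]]'; python3 - <<'E'
from h import *
W,o=look("top",["waisted_mid","shuttle_mid"],"pics/t3.png");look("side",["waisted_mid","shuttle_mid"],"pics/s3.png")
a=cv2.imread('pics/t3.png')[230:310,240:340];b=cv2.imread('pics/s3.png')[180:280,250:375]
cv2.imwrite('pics/c3.png',np.hstack([cv2.resize(a,(400,320)),cv2.resize(b,(400,320))]))
E
```

```text
time_s: 6.08
tcp_pos: [0.5458, -0.034, 0.029]
eef_rot: [180.0, 0.0, -176.0]
contact_force: [0.0, 0.2, -1.0]
gripper_width: 0.0179
gripper_force: 15.0
top waisted_mid p0.71 [284. 266.] n 205 z [39.2 42.9 47.9] rect [500.4 -35.5  37.4  29.4   6.6] med [501.3 -35.4]
top shuttle_mid p0.78 [285. 277.] n 212 z [21.5 35.  40.8] rect [493.1 -37.6  46.3  46.2 -88.2] med [481.8 -42.4]
side shuttle_mid p0.62 [310. 239.] n 589 z [ 0.6 17.1 37.9] rect [542.7   2.  149.4 109.7   4.2] med [548.5 -10.3]
side shuttle_mid p0.30 [300. 326.] n 3060 z [ 40.7  76.8 119.1] rect [557.9 263.3 165.1 100.5  67.2] med [556.6 272.1]
```

View pics/c3.png

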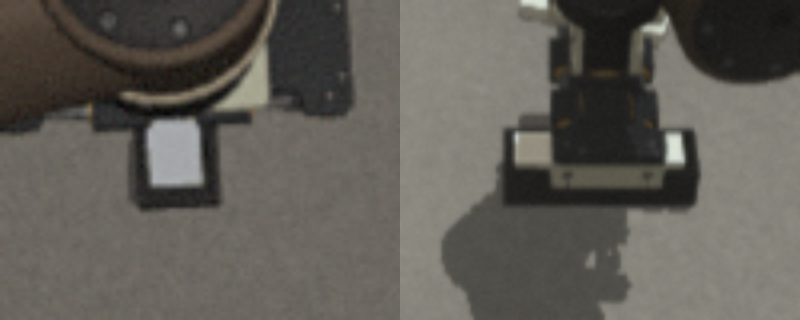

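The specimen sits inside the cheeks with black margins all round. I'll release it, straddle the shuttle and check.

```bash
python3 -m handwheel '[[0.7,0,0,-0.1,0],[0,0,0,-0.1,0],[0,0,0,-0.1,0],[0,0,0,-0.1,0],[0,0,0,-0.1,0],[0,0,0,-0.1,0]]' 25; python3 -m handwheel '[[0,0,0,2,0],[0,0,0,4,0],[0,0,0,8,0],[0,0,8,10,0],[0,0,14,12,0],[0,0,20,12,0],[0,0,20,12,0]]'; python3 - <<'E'
from h import *
W,o=look("top",["waisted_mid","shuttle_mid"],"pics/t4.png");look("side",["waisted_mid","shuttle_mid"],"pics/s4.png")
S,w=o['shuttle_mid'],o['waisted_mid'];print(rect(S[S[:,2]>.03]),rect(w[w[:,2]>.036]))
E
```

```text
time_s: 7.12
tcp_pos: [0.5456, -0.034, 0.0278]
eef_rot: [-180.0, -0.0, -176.1]
contact_force: [-0.2, -0.4, 0.0]
gripper_width: 0.0705
gripper_force: 0.0
time_s: 8.0
tcp_pos: [0.5457, 0.1693, 0.1484]
eef_rot: [180.0, 0.1, -175.9]
contact_force: [0.0, -0.1, 0.1]
gripper_width: 0.0881
gripper_force: 0.0
top waisted_mid p0.83 [284. 246.] n 632 z [36.1 41.6 45.8] rect [546.7 -31.8 130.2  34.3   4.9] med [543.7 -33. ]
top shuttle_mid p0.86 [286. 252.] n 740 z [21.  27.5 40.6] rect [545.9 -33.5 150.8  52.4   4.4] med [545.6 -43.1]
top shuttle_mid p0.39 [361. 244.] n 536 z [10.2 15.4 19.7] rect [ 556.4 -224.7  127.1   26.5  -13.8] med [ 560.  -223.6]
side shuttle_mid p0.57 [299. 234.] n 446 z [ 0.9 25.9 38.6] rect [543.3 -42.  155.1  73.7   3.8] med [583.4 -12.1]
[545.9 -33.9 150.7  47.9   4.2] [547.2 -31.8 129.7  31.8   3.6]
```

```bash
python3 -m handwheel '[[0,0,-8,0,0],[0,0,-14,0,0],[0,0,-20.3,0,0],[0,0,-20.3,-5,0],[0,0,-20.3,-10,0],[0,0,-20.3,-13,0],[0,0,-20.3,-14.3,0],[0,0,-20.3,-14.3,0]]'; python3 -m handwheel '[[0,0,0,0,0],[0.7,0,0,0,0],[0.7,0,0,0,0],[0.7,0,0,0,0],[0.7,0,0,0,0],[0.7,0,0,0,0]]' 25
```

```text
time_s: 9.3
tcp_pos: [0.5452, -0.0377, 0.0045]
eef_rot: [-180.0, -0.1, -176.1]
contact_force: [1.3, -0.1, 0.0]
gripper_width: 0.0878
gripper_force: 0.0
time_s: 10.05
tcp_pos: [0.5457, -0.0368, 0.0049]
eef_rot: [180.0, 0.0, -176.0]
contact_force: [-1.1, 1.3, 1.9]
gripper_width: 0.0482
gripper_force: 25.0
```

```bash
python3 -m handwheel '[[0.7,0,0,1,0],[0.7,0,0,3,0],[0.7,0,0,6,0],[0.7,0,0,10,0],[0.7,0,0,14,0],[0.7,0,0,18,0],[0.7,0,0,19.5,0],[0.7,0,0,19.5,0]]'; python3 -m handwheel '[[0.7,0.1,3,0,6],[0.7,0.2,7,0,14],[0.7,0.4,11,0,22],[0.7,0.5,15,0,30],[0.7,0.7,19,0,38],[0.7,0.8,23,0,46],[0.7,0.9,27,0,54],[0.7,1,29.6,0,60]]'; python3 -m handwheel '[[0.7,0,0,0,3],[0.7,0,0,0,3],[0.7,0,0,0,3]]';python3 - <<'E'
from h import *
W,o=look("top",["waisted_mid","shuttle_mid"],"pics/t5.png");look("side",["waisted_mid","shuttle_mid"],"pics/s5.png")
a=cv2.imread('pics/t5.png')[150:300,60:260];b=cv2.imread('pics/s5.png')[200:410,200:400]
cv2.imwrite('pics/c5.png',np.hstack([cv2.resize(a,(400,300)),cv2.resize(b,(400,420))[:300]]))
E
```

```text
time_s: 11.05
tcp_pos: [0.5456, -0.0369, 0.2003]
eef_rot: [180.0, 0.1, -176.1]
contact_force: [-0.1, 0.4, -2.3]
gripper_width: 0.0479
gripper_force: 25.0
time_s: 12.05
tcp_pos: [0.5544, 0.2601, 0.1969]
eef_rot: [179.9, -0.2, -115.8]
contact_force: [-0.1, 0.1, -2.1]
gripper_width: 0.0477
gripper_force: 25.0
time_s: 12.42
tcp_pos: [0.5551, 0.2584, 0.1985]
eef_rot: [179.9, -0.1, -113.1]
contact_force: [-0.2, -1.0, -2.3]
gripper_width: 0.0479
gripper_force: 25.0
top waisted_mid p0.75 [152. 235.] n 391 z [221.1 235.3 238.9] rect [543.  226.4  61.2  31.8  65.2] med [539.4 218.5]
top shuttle_mid p0.89 [162. 244.] n 415 z [204.7 222.4 233.7] rect [541.4 226.7  85.8  47.9  68.1] med [529.1 200.1]
side waisted_mid p0.75 [298. 287.] n 648 z [226.1 235.5 237.3] rect [560.2 264.3 122.8  32.1  66.1] med [568.2 293.8]
side waisted_mid p0.44 [215. 205.] n 1142 z [  7.7  81.6 149.4] rect [ 823.5 -113.5  180.8   61.8  -57.1] med [786.6 -47.5]
side shuttle_mid p0.95 [295. 303.] n 883 z [198.3 219.9 232.8] rect [565.5 281.5 103.7  48.9  66.9] med [571.4 319.3]
```

View pics/c5.png

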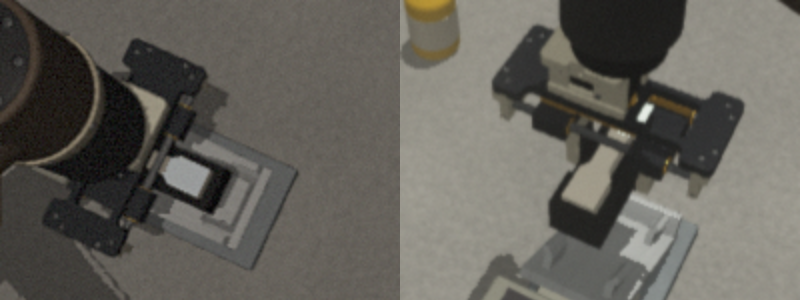

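```bash
python3 -m handwheel '[[0.7,0,0.1,-2,0],[0.7,0,0.1,-4,0],[0.7,0,0.1,-6,0],[0.7,0,0.1,-7,0],[0.7,0,0.1,-7.4,0],[0.7,0,0.1,-7.4,0]]' 18; python3 -m handwheel '[[0.7,0,0,-0.4,0],[0.7,0,0,-0.8,0],[0.7,0,0,-1.2,0],[0.7,0,0,-1.6,0],[0.7,0,0,-1.6,0]]'; python3 - <<'E'
from h import *
look("top",["waisted_mid","shuttle_mid"],"pics/t6.png");look("side",["waisted_mid","shuttle_mid"],"pics/s6.png")
E
```

```text
time_s: 13.48
tcp_pos: [0.5558, 0.2601, 0.1262]
eef_rot: [-180.0, 0.0, -113.1]
contact_force: [-0.3, -1.0, -1.8]
gripper_width: 0.048
gripper_force: 18.0
time_s: 14.1
tcp_pos: [0.5554, 0.2595, 0.1093]
eef_rot: [180.0, -0.1, -113.1]
contact_force: [-1.2, -3.1, -0.7]
gripper_width: 0.0482
gripper_force: 18.0
top waisted_mid p0.81 [164. 239.] n 355 z [129.3 140.  161.5] rect [543.3 225.7  63.1  31.6  64.7] med [540.8 219. ]
top waisted_mid p0.25 [300. 146.] n 823 z [ 19.1 102.1 150.8] rect [799.2 -78.6  89.   61.9 -41.6] med [776.8 -68.7]
top shuttle_mid p0.76 [170. 250.] n 355 z [117.9 128.1 135.6] rect [540.  222.6  76.3  47.6  67.3] med [530.4 209. ]
side waisted_mid p0.61 [298. 316.] n 439 z [138.5 151.6 156.2] rect [561.5 263.7 117.9  35.1  67. ] med [569.7 296.6]
side shuttle_mid p0.59 [293. 328.] n 724 z [118.8 136.5 153.2] rect [566.6 286.   97.4  48.5  66.6] med [573.8 321.1]
```

```bash
python3 -m handwheel '[[0.7,0,0,-0.4,0],[0.7,0,0,-0.8,0],[0.7,0,0,-1.2,0],[0.7,0,0,-1.6,0],[0.7,0,0,-2,0],[0.7,0,0,-2.3,0],[0.7,0,0,-2.3,0]]'; python3 -m handwheel '[[0.7,0,0,-0.2,0],[0.7,0,0,-0.4,0],[0.7,0,0,-0.4,0]]'; cat > chk.py <<'E'
from h import *
yw=np.radians(67.0);t=np.radians(30)
x=np.array([np.cos(yw)*np.cos(t),np.sin(yw)*np.cos(t),np.sin(t)]);y=np.array([-np.sin(yw),np.cos(yw),0]);n=np.cross(x,y);o=np.array([.558,.264,.075])
def chk(tag):
    for c in("top","side"):
        W,d=look(c,["waisted_mid","shuttle_mid"],f"pics/{c}{tag}.png")
        for k,P in d.items():
            L=(P-o)@np.c_[x,y,n];z=L[:,2]*1000
            zt={'waisted_mid':42,'shuttle_mid':38}[k];q=L[abs(z-zt)<5]
            A=np.linalg.lstsq(np.c_[q[:,:2],np.ones(len(q))],q[:,2],rcond=None)[0] if len(q)>9 else 0
            print('  bed',k,'x',np.round(np.percentile(L[:,0]*1000,[1,99]),1),'y',np.round(np.percentile(L[:,1]*1000,[1,99]),1),'z',np.round(np.percentile(z,[5,50,95]),1),'slope',np.round(A,3),'rect',rect(q) if len(q)>9 else '')
E
python3 -c "
from chk import *
chk(7)"
```

```text
time_s: 15.28
tcp_pos: [0.5554, 0.2598, 0.0864]
eef_rot: [180.0, -0.0, -113.1]
contact_force: [-1.0, 0.2, -0.6]
gripper_width: 0.0478
gripper_force: 18.0
time_s: 15.65
tcp_pos: [0.5556, 0.2599, 0.0827]
eef_rot: [-180.0, -0.0, -113.1]
contact_force: [0.5, -0.7, -1.6]
gripper_width: 0.0482
gripper_force: 18.0
top waisted_mid p0.72 [169. 244.] n 333 z [ 81.5  97.3 113.3] rect [542.8 226.2  61.4  32.9  65.8] med [540.5 218.9]
top shuttle_mid p0.63 [168. 255.] n 404 z [53.7 84.5 96.2] rect [539.1 219.7  66.7  52.2  65.9] med [531.4 215.5]
  bed waisted_mid x [-60.7  12.9] y [-16.8  15.2] z [29.  44.4 49.1] slope [-0.025 -0.012  0.043] rect [-21.9  -1.2  69.   29.4  -1.8]
  bed shuttle_mid x [-75.2  -4.8] y [-25.8  25.8] z [ 2.  31.1 45.2] slope [-0.042 -0.003  0.037] rect [-40.5   0.1  58.1  47.5  -1.2]
side waisted_mid p0.79 [299. 316.] n 254 z [ 94.3 138.1 146.8] rect [554.4 252.9 113.2  30.1  67.1] med [565.7 289.1]
side shuttle_mid p0.90 [295. 330.] n 602 z [115.2 132.4 146.6] rect [571.6 299.1  63.1  46.9  67.8] med [575.7 316.8]
  bed waisted_mid x [-50.8  73.6] y [-14.8  13.9] z [35.2 41.8 44. ] slope [-0.028 -0.013  0.043] rect [ 1.040e+01 -1.100e+00  1.278e+02  2.990e+01  1.000e-01]
  bed shuttle_mid x [29.2 82. ] y [-21.5  24.4] z [ 3.1 22.6 38.1] slope [-0.078 -0.     0.042] rect [ 65.2   1.3  46.8  35.4 -88.8]
```

```bash
python3 -m handwheel '[[0.7,0,0,-0.15,0],[0.7,-0.1,-0.24,-0.3,0],[0.7,-0.2,-0.48,-0.45,0],[0.7,-0.27,-0.64,-0.55,0],[0.7,-0.27,-0.64,-0.55,0]]';  python3 -m handwheel '[[0.7,-0.07,-0.16,-0.1,0],[0.7,-0.1,-0.24,-0.15,0],[0.7,-0.1,-0.24,-0.15,0]]'; python3 -c "
from chk import *
chk(8)"
```

```text
time_s: 16.58
tcp_pos: [0.5545, 0.2564, 0.0791]
eef_rot: [-179.9, 0.4, -113.0]
contact_force: [-1.2, 9.3, 6.2]
gripper_width: 0.0478
gripper_force: 18.0
time_s: 16.95
tcp_pos: [0.5546, 0.2563, 0.0789]
eef_rot: [-179.8, 0.6, -113.0]
contact_force: [-2.4, 14.1, 12.0]
gripper_width: 0.0477
gripper_force: 18.0
top waisted_mid p0.69 [174. 244.] n 281 z [ 80.   92.2 106.4] rect [539.8 215.3  49.   31.3  61.7] med [538.7 213.1]
top shuttle_mid p0.92 [167. 255.] n 425 z [55.4 80.9 94.8] rect [540.8 220.3  72.9  52.2  66.5] med [536.3 214. ]
  bed waisted_mid x [-66.8  -8.7] y [-15.5  13.2] z [37.5 42.3 46.1] slope [ 0.008 -0.013  0.043] rect [-35.3  -1.4  55.8  28.7  -1.6]
  bed shuttle_mid x [-80.4  10.8] y [-27.  24.] z [ 2.8 29.8 43. ] slope [0.007 0.01  0.039] rect [-46.1  -0.   57.1  47.5   0.3]
side waisted_mid p0.50 [301. 314.] n 275 z [ 90.6 132.9 143.1] rect [551.5 248.7 109.7  30.4  65.3] med [562.5 282.5]
side shuttle_mid p0.57 [294. 329.] n 684 z [104.6 129.3 144. ] rect [572.8 274.9  99.3  67.5  68.4] med [574.4 311.2]
  bed waisted_mid x [-54.1  66.9] y [-16.1  13.7] z [32.4 41.2 42.7] slope [-0.012 -0.024  0.042] rect [  4.6   0.  125.5  30.4  -1.5]
  bed shuttle_mid x [ 2.6 77. ] y [-23.9  24. ] z [ 2.8 23.2 37.9] slope [-0.053 -0.008  0.04 ] rect [55.9  0.2 47.8 42.5 89.7]
```

The shuttle is flat and hard against a stop (16 N along the slope). I'll release it, retreat and inspect.

```bash
python3 -m handwheel '[[0.3,0,0,0,0],[0,0,0,0,0],[0,0,0,0,0],[0,0,0,0,0],[0,0,0,1,0],[0,0,0,4,0],[0,0,0,8,0],[0,0,0,12,0]]'; python3 -m handwheel '[[0,0,-6,0,0],[0,0,-12,0,0],[0,0,-18,0,0],[0,0,-24,0,0],[0,0,-24,0,0]]'; python3 -c "
from chk import *
chk(9)
a=cv2.imread('pics/top9.png')[170:300,70:220];b=cv2.imread('pics/side9.png')[280:410,230:360]
cv2.imwrite('pics/c9.png',np.hstack([cv2.resize(a,(400,347)),cv2.resize(b,(347,347))]))
"
```

```text
time_s: 18.25
tcp_pos: [0.5519, 0.251, 0.1977]
eef_rot: [-180.0, 0.0, -113.1]
contact_force: [0.7, 0.5, -0.1]
gripper_width: 0.0873
gripper_force: 0.0
time_s: 18.88
tcp_pos: [0.5514, 0.0076, 0.1967]
eef_rot: [-180.0, 0.0, -113.3]
contact_force: [0.8, 0.4, -0.2]
gripper_width: 0.0875
gripper_force: 0.0
side waisted_mid p0.83 [304. 310.] n 532 z [ 81.7 118.3 141.4] rect [551.6 248.4 117.4  30.   65.2] med [552.9 257.7]
side waisted_mid p0.74 [300. 324.] n 1009 z [ 70.4 119.7 142.6] rect [554.3 257.8 146.6  50.9  67.1] med [562.4 304.3]
side shuttle_mid p0.92 [303. 327.] n 1067 z [ 67.  118.  142.6] rect [547.5 238.9 187.4  56.4  70. ] med [560.8 303.3]
  bed waisted_mid x [-60.9  65.8] y [-15.6  14.2] z [31.4 40.9 42.3] slope [-0.001 -0.022  0.041] rect [  3.2  -0.3 134.5  29.9  -1.5]
  bed shuttle_mid x [-71.6  77. ] y [-23.7  26.6] z [ 2.2 24.6 37.7] slope [-0.003 -0.01   0.037] rect [ 1.700e+00 -2.000e-01  1.509e+02  4.860e+01  1.000e-01]
```

View pics/c9.png

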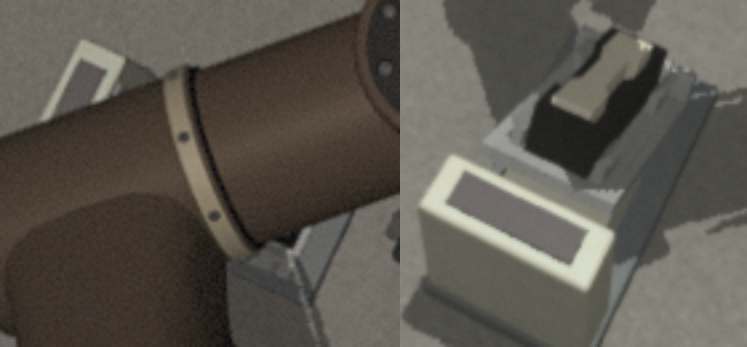

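Seen from the side, the shuttle lies flat between the rails with the specimen in it, but the arm hides it from the top camera. I'll clear the arm and measure from the top.

```bash
python3 -m handwheel '[[0,0,-6,0,0],[0,0,-12,0,0],[0,0,-18,2,0],[0,0,-24,4,0],[0,0,-30,4,0],[0,0,-30,4,0],[0,0,-30,4,0]]'; python3 -c "
from chk import *
chk(10)
for c in('top','side'):
    L=(cloud(c,imaging.capture(c)[1]).reshape(-1,3)-o)@np.c_[x,y,n]*1000
    k=L[(abs(L[:,1])>28)&(abs(L[:,1])<45)&(L[:,0]<-60)&(L[:,0]>-110)&(L[:,2]>18)&(L[:,2]<30)]
    for a,b,f in((-22,22,(-95,-60)),):
        q=L[(abs(L[:,1])<20)&(L[:,0]>-95)&(L[:,0]<-55)&(L[:,2]>15)&(L[:,2]<45)];q=q[np.argsort(q[:,0])]
        h,e=np.histogram(q[:,0],np.arange(-95,-54,2));print(c,[(int(u),round(float(np.median(q[(q[:,0]>=u)&(q[:,0]<u+2),2])),1)) for u,m in zip(e,h) if m>1])
a=cv2.imread('pics/top10.png')[170:300,70:220];b=cv2.imread('pics/side10.png')[280:410,230:360]
cv2.imwrite('pics/c10.png',np.hstack([cv2.resize(a,(400,347)),cv2.resize(b,(347,347))]))
"
```

```text
time_s: 20.05
tcp_pos: [0.552, -0.2882, 0.2353]
eef_rot: [179.9, 0.0, -113.0]
contact_force: [-0.3, 0.3, -0.0]
gripper_width: 0.0878
gripper_force: 0.0
top waisted_mid p0.73 [155. 238.] n 679 z [ 82.9 113.4 141.9] rect [553.2 247.7 117.8  30.   66.5] med [553.1 247.6]
top shuttle_mid p0.98 [149. 241.] n 954 z [ 70.1  99.4 143.6] rect [555.5 255.7 148.2  51.6  67.5] med [552.5 254.8]
  bed waisted_mid x [-61.6  64.6] y [-16.   12.4] z [36.2 42.  45.6] slope [0.002 0.01  0.042] rect [  0.8  -1.9 128.8  30.   -0.4]
  bed shuttle_mid x [-74.3  75.8] y [-25.8  24.3] z [ 8.1 28.1 41.7] slope [0.001 0.007 0.038] rect [ 9.000e-01 -3.000e-01  1.508e+02  4.790e+01 -1.000e-01]
side waisted_mid p0.66 [307. 306.] n 580 z [ 80.4 112.9 141.5] rect [560.3 242.  115.6  54.6  63.6] med [552.2 250.7]
side shuttle_mid p0.65 [301. 325.] n 1006 z [ 71.5 119.8 143. ] rect [547.6 233.3 195.   54.8  68.3] med [562.5 304.3]
side shuttle_mid p0.62 [305. 336.] n 1600 z [ 43.1 100.9 123. ] rect [550.7 246.5 201.7 100.9  67.4] med [550.8 300.9]
  bed waisted_mid x [-63.   65.6] y [-17.9  14.5] z [26.8 40.8 42.4] slope [ 0.    -0.015  0.041] rect [  0.4   1.  132.8  34.   -0.8]
  bed shuttle_mid x [-70.1  77. ] y [-23.8  24. ] z [ 3.  24.8 37.7] slope [-0.001 -0.005  0.037] rect [ 1.400e+00 -1.000e-01  1.515e+02  4.820e+01  1.000e-01]
top [(-87, 21.4), (-85, 23.8), (-83, 24.4), (-81, 24.0), (-79, 23.9), (-75, 35.6), (-73, 37.2), (-71, 36.7), (-69, 38.1), (-67, 37.6), (-65, 38.8), (-63, 41.0), (-61, 40.7), (-59, 40.1), (-57, 41.4)]
side [(-77, 36.7), (-75, 36.6), (-71, 33.3), (-69, 36.3), (-67, 39.9), (-65, 38.6), (-63, 40.7), (-61, 41.1), (-59, 41.1), (-57, 40.7)]
```

View pics/c10.png

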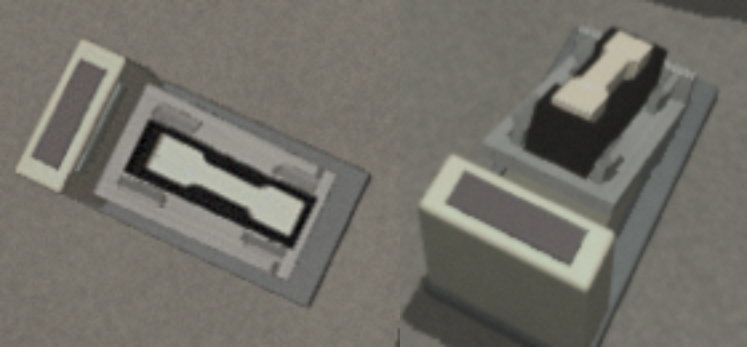

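The shuttle lies flat between the rails with its lower end against the foot stop: x is about +1 mm, y about 0 and the slope error about 0. The specimen is centred to within about 2 mm. I'm handing the job in.

```bash
python3 -c "
from plant import r
print(r.close_job())"
```

```text
the job is handed in; nothing more can be done
None
```

The job is handed in at about 20 s of the 61 s allowed: the cameras show the shuttle, with the specimen in its recess, released and flat on the scanner bed between the rails, its lower end against the foot stop (about 1 mm from home); no verdict came back.

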